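Clear the roasting thermometer and hold it ready

ROBOT

A 7-joint arm with a two-finger parallel gripper is mounted at the origin on a cart in front of the work surface, level with it; the furniture and walls round the work are solid. World frame = base frame: x ahead of the robot, y to its left, z up, the work surface at z = 0. Lengths are in m, angles in rad, forces in N, time in s.
With the tool pointing down it reaches from about 0.425 to 0.95 m from the base axis. Payload 4.7 kg.
Tool frame: the origin (TCP) lies between the finger pads; the fingertips stand 25 mm ahead of it and the grasp point (between the pads) lies 6 mm ahead of it; z points along the fingers, y is the line along which they close (so a half turn about z gives the same grasp; the last joint's range is limited). The gripper opens to 85 mm and grips with 20 to 120 N. Pads are 22 mm wide; open, the fingers measure 114 mm over their backs; the gripper's body (76 mm by 85 mm) begins 54 mm behind the grasp point. The pads swing forward as they close: fully open they stand 13 mm farther back than shut.
Start: joints at [1.24, 0.469, -0.049, 1.532, 0.024, 1.141, -0.082], TCP at [0.201, -0.644, 0.256] pointing down, gripper open.
Joint ranges: [-2.59, 2.59], [-0.33, 1.99], [-1.39, 1.29], [0.1, 2.45], [-1.04, 4.18], [0.21, 1.99], [-2.66, 2.66]. Speed limits (rad/s): [2.57, 2.57, 3.14, 3.14, 3.14, 3.14, 3.14].

INTERFACE

Orientations are given as a 3x3 rotation matrix whose columns are the frame's x, y, z axes.
In Python, from rig import * gives the robot as it stands. Calls block until the motion is done:
- movep(position, orientation): joint-space move of the TCP to a pose.
- move_l(position, attitude=None, feed=0.15, until_force=None): straight line of the TCP; attitude=None keeps the orientation; feed is the mean speed in m/s. With until_force (N) it stops when the force on the tool has changed by that much, and returns True; else False.
- move_joints(angles): joint-space move.
- command_gripper(opening, newtons=None): finger opening in m; newtons is the grip in N (None keeps the last); returns when the fingers have stopped.
- sleep(seconds).
- inverse_kinematics(position, orientation): joint angles nearest the present ones, or None.
- sense(): the state.
- camera(name): name is "side" or "top"; returns (picture, depth): 420x560x3 uint8, red, green, blue; 420x560 float32, m along the optical axis (not along the pixel's ray), 0 where there is no reading.
- camera_params(name): a dict with "K" (3x3 intrinsics, pixels), "position" and "rotation" of the camera in the world. Camera axes: x right, y down, z forward; pixel columns grow to the right and rows downward; lengths in m; the calibration is good to about 2 mm. A picture is of the moment at which its call begins. camera_params takes no time and is no camera call.
A pose or a line that the arm cannot do raises Unreachable and nothing moves.
- finish_job(): hands the job in; it is judged then, once.
The state is a dict: "time_s": time; "joint_pos": joint angles; "qd": joint speeds; "joint_efforts": joint torques, N m; "position": TCP position; "tcp_rot": TCP orientation; "wrist_force": force on the tool from outside, world axes, zero at the start; "ft_torque": the same for the moment, N m; "finger_gap": finger opening in m; "gripper_force": force on a finger pad.
Only numpy, scipy, OpenCV 4.12 (cv2) and the standard library are available. Lean on these libraries where they do the work, as an engineer would, in place of code of your own. Each camera call takes 0.05 s, during which the arm holds its last target. There are 200 camera calls.

TASK

The dial thermometer leans in its wooden stand with its red maximum pointer still on the peak of the last roast. Leave it seated in the stand while you turn the black reset knob in the middle of the dial anticlockwise, fully home to the zero stop; then draw the thermometer out of the stand, turn it until its stem lies level and hold it up like that, case and stem at least 15 cm above the worktop, ready for the side of the next roast. Finish while still holding it there, pointer still on zero, and do not knock the carton, the mug, the bowl or the salt shaker out of place.

Things in the scene. Friction and masses are not known exactly. Their poses are not given: they have to be found in the camera images.
- stand: Fixed leaning wooden block, 46 mm wide, 134 mm deep, 130 mm high, set at an angle; a square slot in it, 40 degrees off upright. Origin on the worktop straight below the slot's mouth; z up, x to the block's back. The sloping face with the mouth (56 mm long) looks up and towards the robot's right: its normal n is (-0.643, 0, 0.766) in this frame. The thermometer draws out along n
- thermometer: Loose dial thermometer, 0.12 kg. Origin at its round case's centre; z out of the dial (along n when seated), x to the dial's top, y to the dial's left seen from in front. Black rubber case 60 mm across, 17 mm thick (z -9 to +8 mm, dial at +10), with flat ribbed grip sides at y = +31 and -31 mm (30 mm long in x, 16 mm in z) that stand out beside the stand, free for fingers straight from above
- stem_tip (a point): Point of the stem, on the axis at z = -132 mm of the thermometer's frame. Under the case is a square shank 16 x 16 mm (z -9 to -37 mm), which keeps it from turning in the slot (about 1 mm of play), then the 6 mm steel stem. It comes free after 125 mm along its axis; nothing but its weight holds it
- stand_mouth (a point): Centre of the slot's mouth in the sloping face, 112 mm above the stand's origin. The slot is 18.5 mm square and runs straight down and back from here along -n, as far as the worktop. Seated, the underside of the thermometer's case lies on this face
- max_pointer (a joint): Reset knob with the red maximum pointer, rad. 0 = pointer on its fixed stop at half past seven, where the scale begins; grows clockwise seen from in front; starts between 0.7 and 1.5. Friction 0.025 N m; it stays where it is left. The thin black needle is another one and is fixed
- knob_grip (a point): Grip point of the reset knob, on the thermometer's axis 22 mm out from the case's centre, 12 mm above the dial. The knob is a black bar 26 mm long, 10 mm wide, 16 mm high (z +14 to +30 mm of the thermometer), square across the red pointer: its length runs along (cos a, sin a, 0) of the thermometer's frame, a = pi/4 - joint value
- story_mug: Bystander: patterned mug, 86 x 126 x 107 mm, on the left; origin under it
- bowl: Bystander: small yellow bowl, 119 x 119 x 60 mm, back left; origin under its centre
- salt: Bystander: salt shaker, 44 x 44 x 90 mm, at the back; origin under its centre
- carton: Bystander: flat pale sweet carton, 173 x 285 x 28 mm, lying to the right; origin under its centre
Mind the look-alikes: they are no part of the job. Leave any blue look-alike of the stand alone.

How it is judged:
By the outcome, as a careful person would: the job done as asked, in the order asked, and still so for the second after the job is handed in, while the arm keeps its last pose, push and grip.
It also fails if it takes over 67 s, if anything falls off the work surface, if the arm or the gripper's body presses on something with over 40 N, if the wrist force passes 120 N, or if a joint passes its speed limit or range.

## Working session

There is one attempt and no reset: what is moved stays moved. The work goes in short steps, each a Python script; the robot and the scene stay as the last script left them, time stands still between calls to the robot, and variables do not carry over. Pictures are saved under pics/ and viewed, at most 10 in all, crops included, and the job is handed in when it is done.

```bash
mkdir -p pics; python3 - <<'E'
from rig import *
import cv2,numpy as np
for n in("side","top"):
    p,d=camera(n);cv2.imwrite(f"pics/{n}0.png",p[...,::-1]);np.savez(f"{n}0.npz",p=p,d=d);c=camera_params(n);print(n,c)
s=sense();print(s["time_s"],s["position"],s["tcp_rot"])
E
```

```text
side {'K': array([[428.77080014,   0.        , 280.02134878],
       [  0.        , 428.77080014, 220.63388788],
       [  0.        ,   0.        ,   1.        ]]), 'position': array([ 0.50658946, -1.15555863,  0.59897155]), 'rotation': array([[ 0.99671152, -0.02690269,  0.07643559],
       [-0.08086115, -0.39140121,  0.91666055],
       [ 0.00525634, -0.9198268 , -0.39228947]])}
top {'K': array([[499.44311599,   0.        , 278.98769969],
       [  0.        , 499.44311599, 206.5989097 ],
       [  0.        ,   0.        ,   1.        ]]), 'position': array([-0.3051127 ,  0.43291248,  1.41280361]), 'rotation': array([[-0.46139631, -0.70734605,  0.53551377],
       [-0.88708916,  0.35853537, -0.29073218],
       [ 0.01364763, -0.60919122, -0.79290592]])}
0.1 [ 0.20049655 -0.64403569  0.25536306] [[ 9.54799014e-01  2.97251586e-01 -5.80889963e-04]
 [ 2.97252147e-01 -9.54797579e-01  1.65625820e-03]
 [-6.23069524e-05 -1.75406449e-03 -9.99998460e-01]]
```

View pics/side0.png

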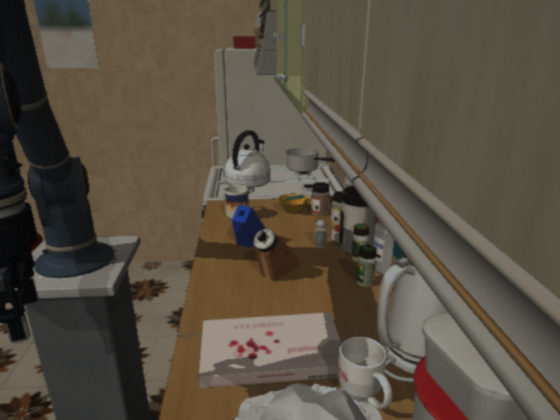

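View pics/top0.png

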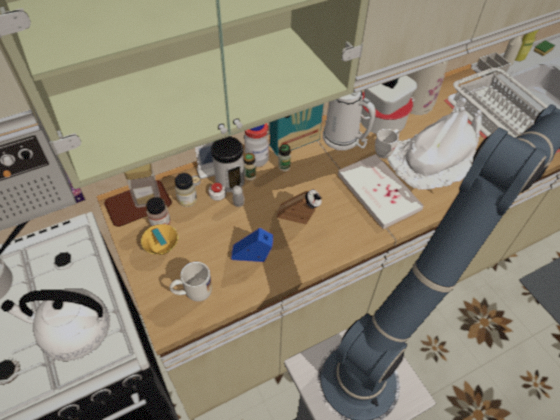

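Side view: the dial (264,240) sits in the brown stand (275,260), with the blue look-alike at (246,225). Top view: the dial is at (314,200), the brown stand at (300,208) and the blue block at (253,245). The brown wooden one holding the thermometer fits the description. I'll enlarge it to confirm and measure.

```bash
cat > h.py <<'E'
import numpy as np,cv2
from rig import *
def cloud(n,d):
    c=camera_params(n);K=c["K"];v,u=np.mgrid[:420,:560]
    P=np.stack([(u-K[0,2])/K[0,0]*d,(v-K[1,2])/K[1,1]*d,d],-1)
    return P@c["rotation"].T+c["position"]
E
python3 - <<'E'
from h import *
ims=[]
for n,(u0,v0,u1,v1) in dict(side=(235,215,305,285),top=(270,175,340,245)).items():
    z=np.load(f"{n}0.npz");ims.append(cv2.resize(z["p"][v0:v1,u0:u1,::-1],(400,400),interpolation=cv2.INTER_CUBIC))
    P=cloud(n,z["d"]);np.save(n+"P.npy",P)
    print(n,[ (uv,P[uv[1],uv[0]].round(3)) for uv in ([(264,240),(264,234),(268,262),(285,262),(262,248)] if n=="side" else [(314,198),(310,204),(300,205),(295,212),(285,215),(318,206)])])
    # stand+thermo cloud above table in brown area
    Q=P.reshape(-1,3)
    c=P[240,264] if n=="side" else P[198,314]
    m=(np.linalg.norm(Q[:,:2]-c[:2],axis=1)<.17)&(Q[:,2]>.015)&(Q[:,2]<.25)
    np.save(n+"Q.npy",np.c_[Q[m],z["p"].reshape(-1,3)[m]]);print(m.sum())
cv2.imwrite("pics/crop0.png",np.hstack(ims))
E
```

```text
side [((264, 240), array([ 0.548, -0.169,  0.124])), ((264, 234), array([ 0.548, -0.172,  0.143])), ((268, 262), array([ 0.558, -0.172,  0.062])), ((285, 262), array([ 0.606, -0.13 ,  0.037])), ((262, 248), array([ 0.507, -1.156,  0.599]))]
1363
top [((314, 198), array([ 0.54 , -0.156,  0.131])), ((310, 204), array([ 0.528, -0.134,  0.126])), ((300, 205), array([ 0.556, -0.114,  0.1  ])), ((295, 212), array([ 0.565, -0.102,  0.057])), ((285, 215), array([ 0.589, -0.077,  0.027])), ((318, 206), array([ 0.592, -0.213, -0.005]))]
907
```

View pics/crop0.png

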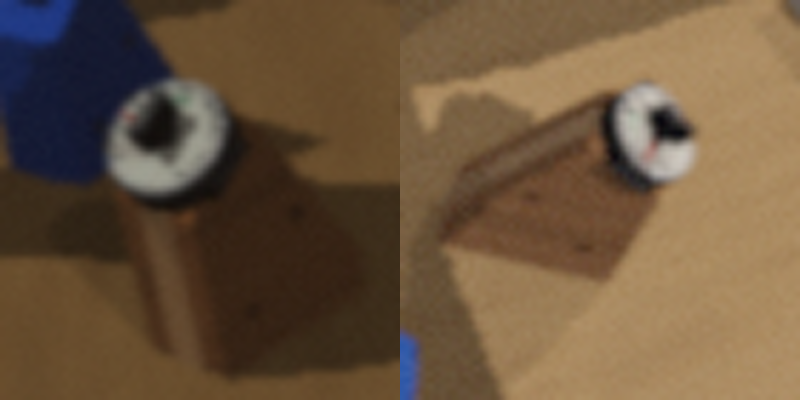

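The crop confirms it: a white dial with a black knob sits in the brown stand. Next I fit the pose.

```bash
python3 - <<'E'
from h import *
from scipy.optimize import least_squares
def ray(n,u,v,z):
    c=camera_params(n);r=c["rotation"]@np.linalg.inv(c["K"])@[u,v,1];return c["position"]+r*(z-c["position"][2])/r[2]
a=ray("side",264.3,238.8,.1266);b=ray("top",314.3,198.3,.1266);print("dial",a,b)
A=np.load("sideQ.npy");B=np.load("topQ.npy")
def brown(Q): 
    r,g,bb=Q[:,3],Q[:,4],Q[:,5];return Q[(r>1.15*bb)&(Q[:,2]>.02)&(Q[:,2]<.12)]
Qs=[brown(A),brown(B)]
D=(a+b)[:2]/2
# params x,y (stand origin), yaw ; large faces at y=+-23, convex prism SDF
poly=np.array([[57,0],[-21.5,94],[21.5,130],[112.5,21],[112.5,0]])/1e3
def sdf(p,Q):
    c,s=np.cos(p[2]),np.sin(p[2]);X=c*(Q[:,0]-p[0])+s*(Q[:,1]-p[1]);Y=-s*(Q[:,0]-p[0])+c*(Q[:,1]-p[1])
    ds=[np.abs(Y)-.023]
    for i in range(5):
        e=poly[(i+1)%5]-poly[i];m=np.array([-e[1],e[0]])/np.linalg.norm(e)
        ds.append((X-poly[i,0])*m[0]+(Q[:,2]-poly[i,1])*m[1])
    return np.max(ds,0)
for Q in (np.vstack(Qs),Qs[0],Qs[1]):
    best=min((least_squares(lambda p:sdf(p,Q),[D[0]+.012*np.cos(y),D[1]+.012*np.sin(y),y],loss="soft_l1",f_scale=.003) for y in np.radians([30,50,70,90])),key=lambda r:r.cost)
    p=best.x;r=sdf(p,Q);print(len(Q),p,np.degrees(p[2]),np.median(abs(r)),"dial",p[:2]-.0122*np.array([np.cos(p[2]),np.sin(p[2])]))
E
```

```text
dial [ 0.54901473 -0.16687316  0.1266    ] [ 0.54155221 -0.1583684   0.1266    ]
1558 [ 0.54944308 -0.16009843  0.82446693] 47.23847521414227 0.0034139261856958227 dial [ 0.5411599 -0.1690555]
937 [ 0.545654   -0.16773053  0.84593801] 48.46867798369658 0.0020692321361930124 dial [ 0.53756505 -0.17686336]
621 [ 0.55267633 -0.15329597  0.83993008] 48.124448521881455 0.0018951277162694083 dial [ 0.54453265 -0.16238005]
```

```bash
cat >> h.py <<'E'
def frame(x,y,yaw):
    "stand origin+yaw -> case centre C, thermometer R (cols x,y,z=n)"
    c,s=np.cos(yaw),np.sin(yaw);S=np.array([[c,-s,0],[s,c,0],[0,0,1]])
    n=S@[-.643,0,.766];R=np.c_[S@[.766,0,.643],S@[0,1,0],n]
    return np.array([x,y,.112])+.009*n,R
def Rknob(R,a):
    "tool down on the knob (z=-n), closing line at angle a in dial plane"
    y=R@[np.cos(a),np.sin(a),0];z=-R[:,2];return np.c_[np.cross(y,z),y,z]
def Rgrip(R,th,sgn=1):
    "tool closing along thermometer y, z tilted th from -n about it (40deg -> straight down)"
    z=R@[-np.sin(th),0,-np.cos(th)];y=sgn*R[:,1];return np.c_[np.cross(y,z),y,z]
E
python3 - <<'E'
from h import *
C,R=frame(.550,-.159,np.radians(48));n=R[:,2]
f=lambda p,r:(lambda q:None if q is None else np.round(q,2))(inverse_kinematics(p,r))
for d in range(0,360,30):
    a=np.radians(d);print(d,f(C+.039*n,Rknob(R,a)),f(C+.14*n,Rknob(R,a)) is not None)
print("grip")
for th in (0,20,40,60):
  for s in (1,-1):
    r=Rgrip(R,np.radians(th),s);p=C-.006*r[:,2]
    print(th,s,f(p,r),f(p+.15*n,r))
    h=np.radians(0)
    for yaw in range(-30,360,30):
      R2=frame(0,0,np.radians(yaw))[1]
      c,sn=np.cos(np.radians(yaw)),np.sin(np.radians(yaw));R2=np.array([[0,-sn,-c],[0,c,-sn],[1,0,0]],float)
      r=Rgrip(R2,np.radians(th),s)
      for p in ([.5,-.25,.35],):
        q=f(np.array(p)-.006*r[:,2],r)
        if q is not None: print("   end",yaw,p,q)
E
```

```text
0 [ 1.2   0.58 -0.81  2.03 -0.5   0.58  1.76] True
30 [ 1.22  0.6  -0.85  2.03 -0.46  0.57  2.25] True
60 [ 1.42  0.78 -1.18  2.02  0.08  0.54  2.29] True
90 [ 0.58  0.44 -0.01  2.06 -1.03  0.83 -2.5 ] True
120 [ 0.63  0.44 -0.06  2.06 -1.01  0.81 -1.99] True
150 [ 0.71  0.45 -0.16  2.05 -0.97  0.78 -1.5 ] True
180 [ 0.8   0.46 -0.28  2.05 -0.91  0.74 -1.03] True
210 [ 0.88  0.47 -0.38  2.04 -0.85  0.71 -0.55] True
240 [ 0.98  0.5  -0.51  2.04 -0.77  0.67 -0.1 ] True
270 [ 1.07  0.52 -0.62  2.03 -0.69  0.63  0.35] True
300 [ 1.11  0.54 -0.69  2.03 -0.63  0.62  0.83] True
330 [ 1.12  0.54 -0.69  2.03 -0.63  0.61  1.35] True
grip
0 1 [ 0.72  0.5  -0.24  2.06 -0.99  0.7  -2.54] [ 0.54  0.31  0.22  2.01 -0.91  1.07 -2.57]
   end 60 [0.5, -0.25, 0.35] [ 1.44  0.73 -0.81  1.81 -1.03  1.42 -2.46]
   end 90 [0.5, -0.25, 0.35] [ 1.03  0.78 -0.43  1.5  -0.89  1.96 -2.45]
   end 210 [0.5, -0.25, 0.35] [-0.42  0.96  0.91  1.5   0.57  1.91 -0.51]
   end 240 [0.5, -0.25, 0.35] [-0.03  0.62 -0.05  1.76  1.13  1.98 -0.91]
   end 270 [0.5, -0.25, 0.35] [ 0.24  0.5  -0.49  2.08  1.53  1.87 -0.99]
   e
[... 4955 characters left out ...]
  0.04 -0.41  1.96 -0.36  0.71 -0.84]
   end 30 [0.5, -0.25, 0.35] [ 1.02  0.15 -0.44  1.85 -0.49  0.97 -0.21]
   end 60 [0.5, -0.25, 0.35] [ 1.07  0.29 -0.53  1.69 -0.4   1.24  0.17]
   end 90 [0.5, -0.25, 0.35] [ 1.04  0.43 -0.63  1.53 -0.23  1.49  0.48]
   end 120 [0.5, -0.25, 0.35] [ 0.93  0.52 -0.64  1.41 -0.05  1.7   0.83]
   end 150 [0.5, -0.25, 0.35] [ 0.85  0.57 -0.7   1.35  0.17  1.84  1.19]
   end 180 [0.5, -0.25, 0.35] [ 0.79  0.57 -0.78  1.38  0.4   1.88  1.58]
   end 210 [0.5, -0.25, 0.35] [ 0.94  0.65 -1.18  1.48  0.74  1.92  1.85]
   end 240 [0.5, -0.25, 0.35] [ 0.96  0.52 -1.17  1.63  0.85  1.71  2.31]
   end 330 [0.5, -0.25, 0.35] [ 0.86  0.   -0.51  1.99  0.15  0.63 -1.84]
```

```bash
cat >> h.py <<'E'
def shots(tag,x,y,yaw,half=35,draw=True):
    ims=[];s=sense();C,R=frame(x,y,yaw);t=np.linspace(0,2*np.pi,60)
    S=np.array([[np.cos(yaw),-np.sin(yaw),0],[np.sin(yaw),np.cos(yaw),0],[0,0,1]]);o=np.array([x,y,0])
    for n in("side","top"):
        p,d=camera(n);np.savez(f"{n}{tag}.npz",p=p,d=d);c=camera_params(n)
        pr=lambda X:(lambda q:q[:,:2]/q[:,2:])((np.atleast_2d(X)-c["position"])@c["rotation"]@c["K"].T)
        k=400/(2*half);u0,v0=np.round(pr(C)[0]).astype(int)-half
        im=cv2.resize(p[v0:v0+2*half,u0:u0+2*half,::-1],(400,400),interpolation=cv2.INTER_CUBIC)
        im=np.clip(im.astype(float)*1.5,0,255).astype(np.uint8)
        def L(X,col):
            q=((pr(X)-[u0,v0]+.5)*k).astype(int);cv2.polylines(im,[q.reshape(-1,1,2)],False,col,1)
        if draw:
            L(C+(R@np.c_[.03*np.cos(t),.03*np.sin(t),0*t+.008].T).T,(0,255,0))
            for yy in(-.023,.023):
                L(o+np.array([[.057,yy,0],[-.0215,yy,.094],[.0215,yy,.130]])@S.T,(0,255,255))
            g=s["finger_gap"]/2;z=s["tcp_rot"][:,2];yv=s["tcp_rot"][:,1];xv=s["tcp_rot"][:,0]
            for sg in(1,-1):
                T=s["position"]+(.025-.013*2*g/.085)*z+sg*g*yv;L(np.array([T-.011*xv,T+.011*xv]),(255,0,255))
        ims.append(im)
    cv2.imwrite(f"pics/{tag}.png",np.hstack(ims));print(s["time_s"],s["position"],s["finger_gap"])
E
python3 - <<'E'
from h import *
y=np.radians(48);C,R=frame(.550,-.159,y);n=R[:,2]
movep(C+.14*n,Rknob(R,np.radians(250)));command_gripper(.04,20)
shots("hov",.550,-.159,y,half=42)
E
```

```text
2.45 [ 0.48589512 -0.23022925  0.22612345] 0.040249132955957105
```

View pics/hov.png

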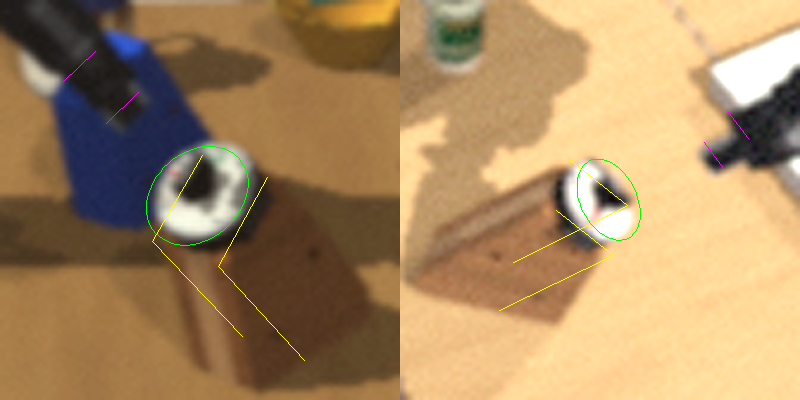

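Overlay check: the magenta fingertip marks match the real tips, so the calibration is good. The dial outline is slightly off (true centres are side (203,192) and top (597,197) in the crop), and the stand yaw needs refitting from its corners.

```bash
cat > fit.py <<'E'
from h import *
from scipy.optimize import least_squares
C0,R0=frame(.550,-.159,np.radians(48));half=42;k=400/84
P={n:camera_params(n) for n in("side","top")}
def pr(n,X):
    c=P[n];q=c["K"]@(c["rotation"].T@(X-c["position"]));return q[:2]/q[2]
org={n:np.round(pr(n,C0)).astype(int)-half for n in P}
obs=[("side",(203,192),"dial",4),("top",(197,197),"dial",4),
 ("side",(195,378),("f",1),1),("side",(250,388),("f",-1),1),("side",(365,300),("b",-1),.5),
 ("top",(155,325),("f",1),1),("top",(15,287),("b",1),1),("top",(205,245),("t",1),.7)]
def res(p,raw=False):
    x,y,yaw,xf,xb=p;C,R=frame(x,y,yaw);S=np.array([[np.cos(yaw),-np.sin(yaw),0],[np.sin(yaw),np.cos(yaw),0],[0,0,1]]);o=[]
    for n,uv,t,w in obs:
        if t=="dial":X=C+.010*R[:,2]
        else:
            l={"f":[xf,.023*t[1],0],"b":[xb,.023*t[1],0],"t":[-.0215,.023*t[1],.094]}[t[0]];X=np.array([x,y,0])+S@l
        e=(pr(n,X)-org[n]+.5)*k-uv;o.append(e*(1 if raw else w))
    return np.array(o) if raw else np.ravel(o)
for y0 in(30,50,70):
    r=least_squares(res,[.55,-.159,np.radians(y0),.03,.11],loss="soft_l1",f_scale=8);print(r.cost,r.x.round(4),np.degrees(r.x[2]))
print(res(r.x,True).round(0).tolist())
E
python3 fit.py
```

```text
265.08622454249564 [ 0.555  -0.1522  0.8195  0.0034  0.1135] 46.95522066114499
265.08622454245966 [ 0.555  -0.1522  0.8195  0.0034  0.1135] 46.95522166093365
265.08622454243147 [ 0.555  -0.1522  0.8195  0.0034  0.1135] 46.95522496668476
[[1.0, -4.0], [2.0, 0.0], [-2.0, -11.0], [5.0, 5.0], [6.0, 18.0], [4.0, -1.0], [-1.0, 4.0], [-4.0, 9.0]]
```

```bash
cat >> h.py <<'E'
def rectify(tag,x,y,yaw,z=.012,r=.04):
    C,R=frame(x,y,yaw);ims=[]
    for n in("side","top"):
        c=camera_params(n);s=400/(2*r)
        # out pixel (i right=-y, j down=-x)
        A=np.c_[-R[:,1]/s,-R[:,0]/s,C+z*R[:,2]+r*R[:,1]+r*R[:,0]-c["position"]]
        H=c["K"]@c["rotation"].T@A
        im=cv2.warpPerspective(np.load(f"{n}{tag}.npz")["p"],H,(400,400),flags=cv2.INTER_CUBIC|cv2.WARP_INVERSE_MAP)[...,::-1]
        im=np.clip(im*1.4,0,255).astype(np.uint8);cv2.circle(im,(200,200),int(.03*s),(0,255,0),1);ims.append(im)
    cv2.imwrite(f"pics/rect{tag}.png",np.hstack(ims))
E
python3 -c "
from h import *
rectify('hov',.555,-.1522,np.radians(47.3),.010)"
```

```text
(no output)
```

View pics/recthov.png

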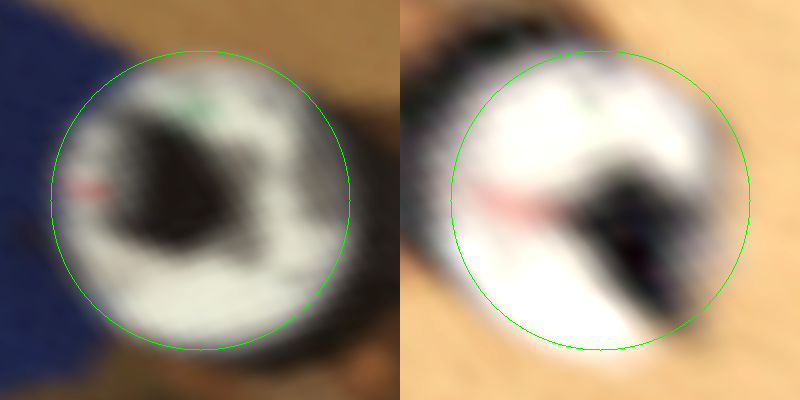

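Rectified dial: the red pointer lies left and slightly up, with side crop (65–110,190) about centre (200,200). That puts it at about 86°, so the joint is near 0.85 rad and the knob bar runs about vertical. I'll grip the knob and turn it.

```bash
cat >> h.py <<'E'
X0,Y0,YAW=.5547,-.1524,np.radians(47.3)
C,R=frame(X0,Y0,YAW);C=C+.001*R[:,1]-.0005*R[:,0];n=R[:,2]
def loc(s,w0=None):return (R.T@s["wrist_force"]).round(1),(R.T@s["ft_torque"]).round(3)
E
python3 - <<'E'
from h import *
a0=np.radians(267)
movep(C+.12*n,Rknob(R,a0));s=sense();print(loc(s))
hit=move_l(C+.039*n,feed=.06,until_force=6);s=sense();print(hit,R.T@(s["position"]-C),loc(s))
if not hit:
    command_gripper(.0,20);s=sense();print(s["finger_gap"],s["gripper_force"],loc(s))
print(s["time_s"]);shots("grk",X0,Y0,YAW,half=30,draw=False)
E
```

```text
(array([ 0.2, -0.3,  0.9]), array([-0.054,  0.699,  0.042]))
False [-2.5175309e-05 -2.9768995e-04  3.9342358e-02] (array([ 0.3, -0.2, -0.3]), array([0.019, 0.659, 0.03 ]))
0.014324687758316159 19.530169665813446 (array([0.5, 0.3, 1.7]), array([-0.215,  0.671, -0.025]))
4.775
4.775 [ 0.53302184 -0.17535528  0.14870961] 0.014324687758316159
```

View pics/grk.png

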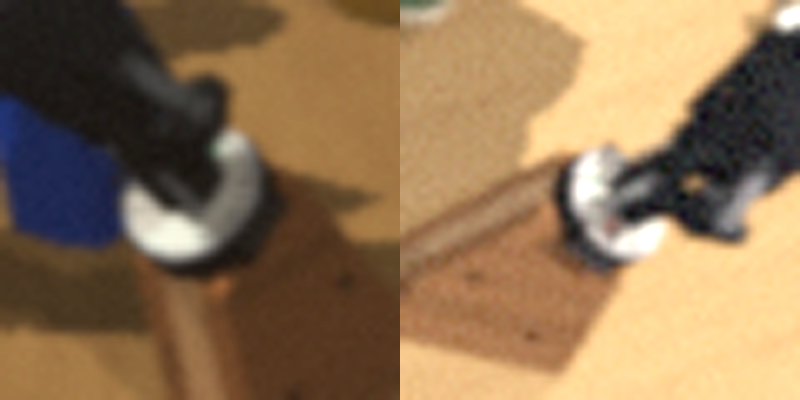

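The pads are on the knob. The gap is 14 mm against the 10 mm bar, so the gap may include some skew. I'll turn it in steps and watch the torque about the axis.

```bash
python3 - <<'E'
from h import *
p=sense()["position"]
for d in list(range(271,312,4))+list(range(312,326,2)):
    move_l(p,Rknob(R,np.radians(d)),feed=.15);s=sense();f,t=loc(s)
    print(d,f,t,round(s["finger_gap"]*1e3,1),round(s["time_s"],2))
    if d>295 and abs(t[2])>.2: break
E
```

```text
271 [-0.2 -0.7  1.3] [-0.129  0.626 -0.016] 14.2 5.12
275 [0.2 0.  1. ] [-0.079  0.642  0.022] 14.1 5.38
279 [-0.1 -0.2  1.8] [-0.017  0.64  -0.002] 14.1 5.62
283 [-0.8  0.5  3.7] [-0.012  0.668 -0.001] 14.3 5.88
287 [0.3 0.3 3.4] [0.083 0.66  0.035] 14.5 6.12
291 [ 0.6 -0.2  3. ] [0.115 0.67  0.03 ] 14.2 6.38
295 [-0.3  1.4  3.9] [0.2   0.7   0.047] 14.2 6.62
299 [1.  1.  4.9] [0.235 0.661 0.042] 14.5 6.88
303 [-0.5  1.5  3.2] [0.379 0.742 0.015] 14.2 7.12
307 [-0.2  2.7  3.7] [0.385 0.741 0.028] 14.3 7.38
311 [0.2 1.8 4.3] [0.444 0.779 0.03 ] 14.3 7.62
312 [-0.9  3.5  4.8] [ 0.505  0.89  -0.02 ] 14.3 7.88
314 [-0.8  2.9  4.1] [0.587 0.935 0.009] 14.5 8.12
316 [-1.4  2.6  5.3] [0.636 0.908 0.041] 14.8 8.38
318 [-1.5  2.   3.4] [ 0.509  0.969 -0.004] 14.1 8.62
320 [-0.5  0.4  2.6] [0.268 0.995 0.007] 14.1 8.88
322 [-0.7 -0.2  1.1] [ 0.012  0.851 -0.009] 14.4 9.12
324 [0.  0.3 2.3] [ 0.026  0.714 -0.02 ] 13.9 9.38
```

```bash
python3 - <<'E'
from h import *
command_gripper(.045);s=sense();move_l(s["position"]+.09*n,feed=.15);print(loc(sense()))
shots("t1",X0,Y0,YAW,half=30,draw=False);rectify("t1",X0,Y0,YAW,.010)
E
```

```text
(array([ 0. , -0.2,  0.8]), array([-0.014,  0.664, -0.092]))
10.525 [ 0.49364534 -0.21715355  0.21731378] 0.04515241914265284
```

View pics/rectt1.png

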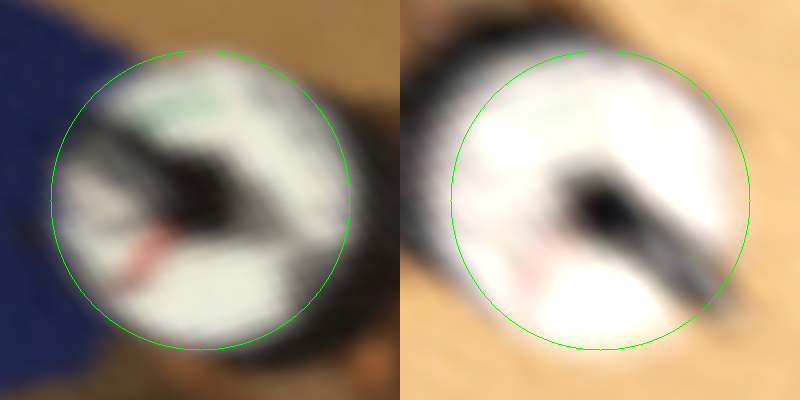

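Pointer now points left and down, side (125,285), about 137°, which is at the stop within reading error. I'll regrip more firmly and press on to confirm it is fully home.

```bash
python3 - <<'E'
from h import *
movep(C+.12*n,Rknob(R,np.radians(311)));move_l(C+.037*n,feed=.08,until_force=8)
print(R.T@(sense()["position"]-C));command_gripper(0,40);p=sense()["position"]
for d in range(311,334,3):
    move_l(p,Rknob(R,np.radians(d)));sleep(.1);s=sense();f,t=loc(s);print(d,f,t,round(s["finger_gap"]*1e3,1))
    if abs(t[2])>.35:break
command_gripper(.045);move_l(sense()["position"]+.09*n,feed=.15)
shots("t2",X0,Y0,YAW,half=30,draw=False);rectify("t2",X0,Y0,YAW,.010)
E
```

```text
[-5.78761525e-05 -4.13305636e-04  3.73987803e-02]
311 [ 1.9 -0.   2.5] [-0.026  0.39   0.016] 13.4
314 [ 1.1 -0.4  3.2] [-0.141  0.213  0.01 ] 13.5
317 [ 4.1 -1.   2.5] [-0.316 -0.06  -0.053] 13.5
320 [ 4.3 -1.8  1.9] [-0.385 -0.292 -0.173] 13.6
323 [ 4.4 -2.9  2.4] [-0.513 -0.335 -0.302] 13.5
326 [ 0.1 -4.5  1.2] [-1.167  0.536 -0.034] 13.4
329 [ 1.1 -5.5  0.6] [-1.275  0.528 -0.009] 13.5
332 [ 0.3 -5.2  0.3] [-1.311e+00  5.390e-01 -1.000e-03] 13.5
16.4833 [ 0.49407428 -0.21574182  0.21566963] 0.04533758559889172
```

View pics/rectt2.png

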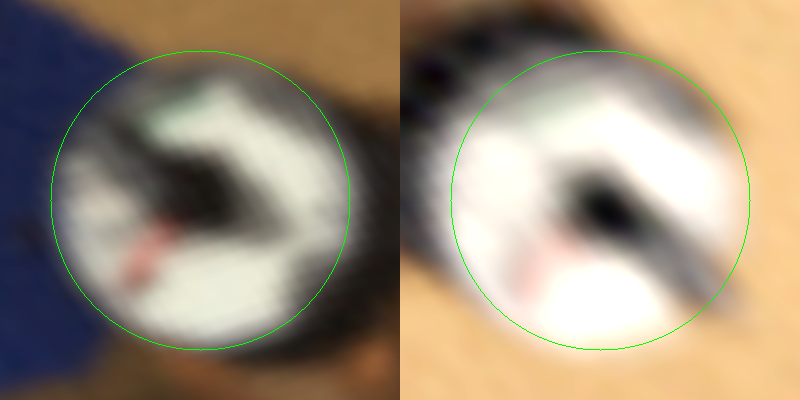

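The torque rose to 0.3 N m about the axis against the stop while the pointer stayed put (same picture, side (125,285)), so it is home on zero. Next I grip the case sides from above.

```bash
python3 - <<'E'
from h import *
r=Rgrip(R,np.radians(40),-1);z=r[:,2]
g=C+.001*z
command_gripper(.085);movep(g-.13*z,r);s0=sense();print(loc(s0))
hit=move_l(g,feed=.1,until_force=8);s=sense();print(hit,R.T@(s["position"]-C),loc(s))
if not hit:
    command_gripper(.0,30);s=sense();print(s["finger_gap"],s["gripper_force"],loc(s))
shots("gr",X0,Y0,YAW,half=36,draw=False)
E
```

```text
(array([ 0.5, -0.6, -0.8]), array([0.044, 0.018, 0.024]))
False [-1.53310915e-05 -4.06956340e-04 -4.21974109e-04] (array([ 0.3,  0.6, -1. ]), array([0.028, 0.017, 0.005]))
0.06309911634003676 32.59906031191349 (array([ 1. , -1.5,  5.6]), array([-0.387,  0.415,  0.271]))
20.525 [ 0.55058408 -0.15730222  0.11857735] 0.06309911634003676
```

View pics/gr.png

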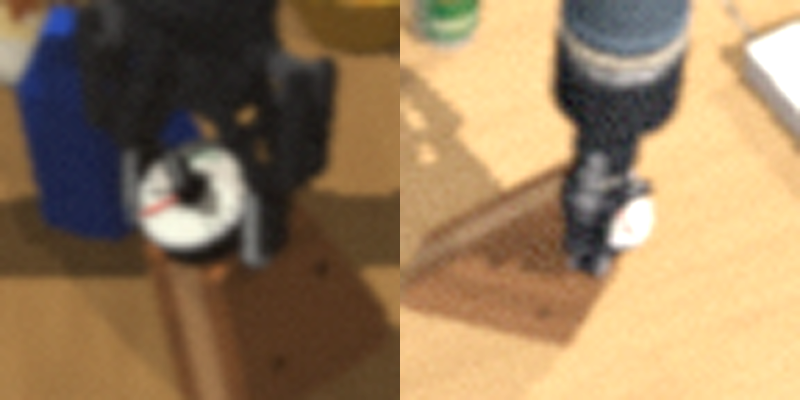

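```bash
python3 - <<'E'
from h import *
command_gripper(0,100);s=sense();p=s["position"];r=s["tcp_rot"];print(s["finger_gap"],s["gripper_force"],loc(s))
hit=move_l(p+.145*n,feed=.06,until_force=25);s=sense();print(hit,R.T@(s["position"]-p),s["finger_gap"],loc(s))
if not hit:
    c,sn=np.cos(YAW),np.sin(YAW);R2=np.array([[0,-sn,-c],[0,c,-sn],[1,0,0]])
    r2=Rgrip(R2,np.radians(40),-1);P=np.array([.5,-.25,.35])
    move_l(s["position"]+[-.03,-.03,.08]);movep(P,r2);sleep(.3)
    s=sense();print(s["time_s"],s["finger_gap"],s["gripper_force"],s["position"])
    for nm in("side","top"):
        pic,d=camera(nm);np.savez(nm+"end.npz",p=pic,d=d);k=camera_params(nm);q=k["K"]@k["rotation"].T@(P-k["position"]);u,v=(q[:2]/q[2]).astype(int)
        im=cv2.resize(pic[max(v-50,0):v+50,u-50:u+50,::-1],(400,400),interpolation=cv2.INTER_CUBIC);globals()[nm]=np.clip(im*1.4,0,255).astype(np.uint8)
        a=[(lambda q:(q[:2]/q[2]-[u-50,v-50])*4)(k["K"]@k["rotation"].T@(X-k["position"])) for X in (P,P-.132*R2[:,2])];print(nm,u,v,a)
    cv2.imwrite("pics/end.png",np.hstack([side,top]))
E
```

```text
0.06143959817040369 105.57213961612433 (array([ 3. , -0.3,  8.9]), array([-0.272,  0.647,  0.081]))
False [-1.72650514e-05  9.52007345e-05  1.44834450e-01] 0.06158037826827003 (array([-1.5, -0.5, -1.1]), array([-0.031, -0.045,  0.037]))
25.35 0.06153593251057697 108.85502181015909 [ 0.50037736 -0.2489861   0.35017726]
side 242 162 [array([202.07820695, 202.87111119]), array([352.55058864, 156.86498726])]
top 353 149 [array([202.21093846, 203.95524541]), array([ 27.74992701, 168.74062689])]
```

View pics/end.png

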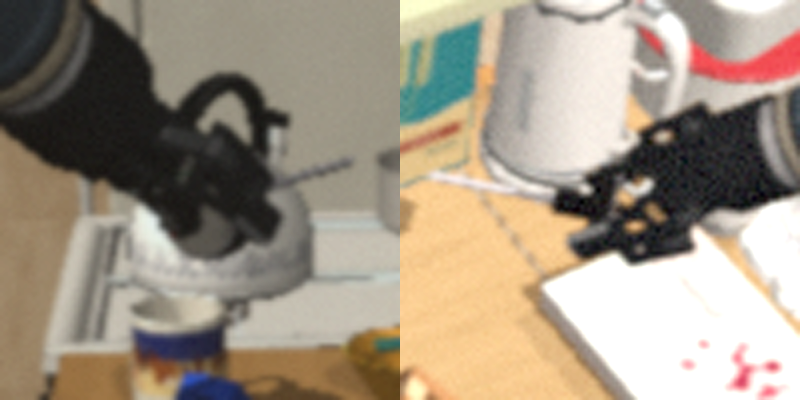

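The stem is seen level: its tip is at side (350,160) and top (430,175), within about 1° of the predicted level positions. It is at 0.35 m height with a firm grip, and nothing has touched the knob. Handing in.

```bash
python3 -c "
from rig import *
print(finish_job())"
```

```text
the job is handed in; nothing more can be done
None
```

I turned the reset knob home to the zero stop while the thermometer was seated, then drew it out; it is held level (within about 1°) 35 cm above the worktop and handed in. I couldn't re-check the pointer after drawing it out, and I didn't photograph the bystander objects again, though the arm stayed clear of them.

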